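# Ready the balance for its check weighing

### The arm

A 6-joint arm with a two-finger parallel gripper is mounted at the origin on the work surface. World frame = base frame: x ahead of the robot, y to its left, z up, the work surface at z = 0. Lengths are in m, angles in rad, forces in N, time in s.
With the tool pointing down it reaches from about 0.35 to 0.975 m from the base axis. Payload 4.9 kg.
Tool frame: the origin (TCP) lies on the centre line of the jaws, within the pads' length; the fingertips stand 14 mm ahead of it and the grasp point (between the pads) lies 5 mm behind it; y points along the fingers, z is the direction in which the jaws open and shut, and the axes are right-handed (so a half turn about y gives the same grasp; the last joint's range is limited). The gripper opens to 85 mm and grips with 20 to 120 N. Pads are 22 mm wide; open, the fingers measure 114 mm over their backs; the gripper's body (76 mm by 85 mm) begins 54 mm behind the grasp point. The pads swing forward as they close: fully open they stand 13 mm farther back than shut.
Start: joints at [1.198, 0.053, 1.613, -0, 1.476, -0.119], TCP at [0.157, 0.605, 0.245] pointing down, gripper open.
Joint ranges: [-3.01, 3.01], [-1.01, 2.22], [0.06, 2.58], [-1.02, 4.17], [0.09, 2.62], [-3.14, 3.14]. Speed limits (rad/s): [2.57, 2.57, 3.14, 3.14, 3.14, 3.14].

### API

Orientations are given as a rotation vector (axis times angle).
In Python, from station import ctrl gives the robot as it stands.
- The arm moves only by the tool servo_tool, never from a script. Its arguments are lists of equal length, an entry for each row: "delta_pos": the shift along the tool's x, y, z in m, a list of three; "dr": the turn, a rotation vector about the tool's x, y, z in degrees, a list of three; "grip": the opening, from 0 (shut) to 1 (fully open). In form: {"delta_pos": [[x, y, z], ...], "dr": [[rx, ry, rz], ...], "grip": [grip, ...]}. A call has 1 to 5 rows; each row shifts and turns the pose as measured when the row begins, along the tool's axes as they then stand; what a row does not reach is not made up. A row lasts 1/8 s, in which the tool goes at most 62.5 mm and 10.7 degrees, less where a joint would pass 70% of its speed; a pose out of reach is approached as far as the arm can. A call is refused whole if a number of a shift passes 0.0625 or a number of a turn 10.7, either way. A call with a gripper value outside its range is refused whole. The fingers move at their own pace and stop on an object; "grip_force" is the grip in N (left out, the last holds). Time passes only in rows, so rows that do not move let the fingers close. It gives the time, the measured TCP pose, the force and the opening at its end, in the units of the state.
- ctrl.get_obs(): the state, without advancing time (a new reading comes with each control period).
- ctrl.get_image(name): name is "scene" or "side" or "wrist"; returns the picture (400x640x3 uint8, red, green, blue); there is no depth.
- ctrl.camera_params(name): a dict with "fovy" (degrees; the focal length in pixels is half the picture's height over the tangent of half this angle, whatever the lens; pixels are square), "cx", "cy" (the principal point, pixels), "eye" and "rotation" of the camera in the world. Camera axes: x right, y down, z forward; pixel columns grow to the right and rows downward; lengths in m; the calibration is good to about 2 mm. The wrist camera is an equidistant fisheye: a pixel r from the principal point sees the ray r / f radians off the axis. A picture is of the moment at which its call begins: read the wrist's pose just before it. camera_params takes no time and is no camera call; for the wrist camera it gives the pose at the moment of the call.
- ctrl.finish_job(): hands the job in, once; it reports no verdict.
Trained networks look in the newest picture that a camera, given by its name, has taken for a name from the list of things; names that differ only in an ending like _2 or _b are one class to them, and where a whole thing is asked for, a point or a joint stands for the part that bears it (a point fixed in the world has none). Each returns a list of dicts, best first, with "score" (0 to 1); they miss things now and then, are a little off and sometimes report something else, mostly with a low value. They report only what shows in the picture. A call takes as long as a camera call.
- ctrl.masks_of(camera, label): "pixels" (400x640 bool, what is visible of it) and "extent" ([left, top, right, bottom] in pixels, round what is visible of it).
The state is a dict: "t": time; "q": joint angles; "dq": joint speeds; "effort": joint torques, N m; "tool_pos": TCP position; "tool_rot": TCP orientation; "contact_force": force on the tool from outside, world axes, zero at the start; "wrist_torque": the same for the moment, N m; "opening": finger opening in m.
Only numpy, scipy, OpenCV 4.12 (cv2) and the standard library are available. Lean on these libraries where they do the work, as an engineer would, in place of code of your own. Each camera call takes 0.05 s, during which the arm holds its last target.

### The job

Get the laboratory balance ready for its check weighing. First loosen the red transit-lock knob to its free stop, about a quarter turn: it has a left-hand thread, so it loosens clockwise seen from above, and it must not be forced anticlockwise. Then set the brass weight down softly, upright, on the middle of the steel pan and let go, and last take the clear draught lid by its blue handle and lower it under control until fully shut, neither letting it drop nor disturbing the other things.

Things in the scene. Friction and masses are not known exactly. Their poses are not given: they have to be found in the camera images.
- balance: White balance, fixed. Origin on the table under the pan's axis; x to its back, y to its left. Base top 50 mm up, 210 mm wide, from 190 mm in front (-x) of the pan axis to 100 mm behind; display front left, red knob front right. Round the pan a clear open-topped hood: 170 x 170 mm outside, 4 mm walls, centred on the pan, rim 125 mm above the table.
- pan_top (a point): Centre of the upper face of the round steel pan (90 mm across, 62 mm above the table) inside the hood. Axes as the balance's: x to its back, y to its left, z up.
- lock (a joint): Turn of the red transit-lock knob (rad) about a vertical axis, grows clockwise seen from above. Begins at 0 to 0.3 (tight); free stop at 1.5. Loose above 1.2. Turning it anticlockwise (below 0) only tightens it; below -0.15 it is damaged. Friction about 0.04 N m; it stays where it is left.
- lock_grip (a point): Grip point of the red knob, on its axis, 85 mm above the table, 135 mm in front (-x) and 58 mm right (-y) of the pan centre. Turns with the knob: the grip bar runs along its x (along the balance's x at joint 0), 42 mm long, 12 mm thick, 40 mm high, top 13 mm above this point; a 44 mm wide disc 25 mm below it. Hood wall 50 mm behind the axis.
- lid (a joint): Opening of the clear square lid (170 x 170 x 4 mm, blue edges and handle, about 0.2 kg), rad: 0 = shut flat on the hood's rim, 1.85 = fully open, leaning outwards. Hinged along the hood's left (+y) rim. Starts standing open at 1.6 to 1.85; hinge friction (0.05 N m) holds it there; below about 1.2 it falls shut if not held.
- lid_handle (a point): Middle of the lid's handle: round blue bar, 10 mm thick, 80 mm clear between posts, along the balance's x, parallel to the hinge. 155 mm from the hinge along the lid (15 mm short of its free edge), 44 mm above the hinge at right angles, 40 mm off the outer face. 169 mm above the table when shut; lid upright: near the top, on the side away from the pan. Turns with the lid: x along bar, z out of outer face.
- lid_hinge (a point): Middle of the lid's hinge line, 125 mm above the table, 85 mm to the left (+y) of the pan centre; the line runs along the balance's x. This frame also turns with the lid.
- brass_weight: Brass check weight, the only brass-yellow one of three on the black mat: 31 mm diameter, 50 mm tall, about 0.2 kg, with a knob head 20 mm across at the top (the upper 9 mm) above a neck 12 mm across. Origin at the centre of its underside, z up. It stands upright on a rubber mat 4 mm thick, its neighbours 65 mm or more away along the mat.
- mat: Black rubber mat 250 x 90 x 4 mm, fixed, carrying the three weights in a row along its x (long) axis. Origin at the centre of its underside.
- steel_small: Smaller steel weight (25 mm diameter, 42 mm tall), to be left alone. Origin at its underside.
- steel_large: Larger steel weight (39 mm diameter, 60 mm tall), to be left alone. Origin at its underside.
- sample_jar: Amber jar with white cap, 52 mm diameter, 75 mm tall, to be left alone. Origin at its underside.
- beaker: Open glass beaker, 68 mm diameter, 85 mm tall, to be left alone. Origin at its underside.
- reagent: White bottle with blue cap, 60 mm diameter, 140 mm tall, to be left alone. Origin at its underside.
- dust_brush: Small wooden-handled brush lying on the table at the right, to be left alone.

How it is judged:
On the way, in this order (a step that is already met when the one before it is completed fails the run):
1. the transit-lock knob is loosened clockwise (joint above 1.2 rad) while the brass weight is still off the pan (value of joint lock above 1.2 rad and horizontal distance between brass_weight and pan_top above 0.1 m), for 0.2 s.
2. the brass weight stands still on the pan, let go, under the open lid (horizontal distance between brass_weight and pan_top below 0.03 m and z of brass_weight in the frame of pan_top between -0.006 and 0.006 m and angle between brass_weight's own z axis and vertical below 0.1 rad and contact force between the fingers and brass_weight below 0.1 N and linear speed of brass_weight below 0.03 m/s and value of joint lid above 0.9 rad), for 0.2 s.
3. the lid is lowered fully shut (value of joint lid below 0.03 rad), for 0.2 s.
At the end, for the whole second after the job is handed in: Lid shut (joint under 0.03 rad), lock knob loose (above 1.2 rad), brass weight upright (within 0.1 rad) and at rest on the pan, its axis within 30 mm of the pan's centre (value of joint lid below 0.03 rad and value of joint lock above 1.2 rad and horizontal distance between brass_weight and pan_top below 0.03 m and z of brass_weight in the frame of pan_top between -0.006 and 0.006 m and angle between brass_weight's own z axis and vertical below 0.1 rad and linear speed of brass_weight below 0.03 m/s); the robot touches nothing.
It fails at once if the lid falls or slams (closing faster than 3 rad/s) (velocity of joint lid below -3 rad/s).
It fails at once if the lock knob is forced anticlockwise (below -0.15 rad) (value of joint lock below -0.15 rad).
It fails at once if the weight is dropped onto the pan (moving faster than 0.5 m/s within 30 mm above the pan) (horizontal distance between brass_weight and pan_top below 0.06 m and z of brass_weight in the frame of pan_top below 0.03 m and linear speed of brass_weight above 0.5 m/s).
It fails at once if another thing is moved more than 40 mm (distance of any of steel_small, steel_large, sample_jar, beaker, reagent, dust_brush from where it was at the start of the episode above 0.04 m).
It fails at once if a steel weight, the jar, the beaker or the bottle is knocked over (angle between any of steel_small, steel_large, sample_jar, beaker, reagent's own z axis and vertical above 0.5 rad).
It also fails if it takes over 72 s, if anything falls off the work surface, if the arm or the gripper's body presses on something with over 40 N, if the wrist force passes 120 N, or if a joint passes its speed limit or range.

## Working session

There is one attempt and no reset: what is moved stays moved. The work goes in short steps, Python scripts to look and compute and a tool call to move; the robot and the scene stay as the last step left them, time stands still between calls to the robot, and variables do not carry over. Pictures are saved under pics/ and viewed, and the job is handed in when it is done.

Besides the shell and the picture viewer there is one more tool, called after "Request:" in YAML: its name, and indented under it one key for each argument. servo_tool: Moves the arm, as the interface text tells. Its arguments: {"type":"object","properties":{"delta_pos":{"type":"array","items":{"type":"array","items":{"type":"number"}}},"dr":{"type":"array","items":{"type":"array","items":{"type":"number"}}},"grip":{"type":"array","items":{"type":"number"}},"grip_force":{"type":"number"}},"required":["delta_pos","dr","grip"]}

```bash
ls; mkdir -p pics; python3 - <<'E'
from station import ctrl
import cv2,numpy as np
o=ctrl.get_obs();print(o)
for n in ['scene','side','wrist']:
    p=ctrl.camera_params(n);print(n,p)
    cv2.imwrite(f'pics/{n}0.png',ctrl.get_image(n)[:,:,::-1])
E
```

```text
pics
{'t': 0.0, 'q': array([ 1.19799522e+00,  5.33014138e-02,  1.61428632e+00,  9.83688952e-06,
        1.47598428e+00, -1.19010905e-01]), 'dq': array([ 0.00090575,  0.00108754,  0.00152565,  0.00075995, -0.00081562,
       -0.00010856]), 'effort': array([-5.05546850e-04, -3.93677473e+01, -3.70180357e+01, -1.73750359e-04,
        7.08263658e-03,  1.78147519e-05]), 'tool_pos': array([0.15670988, 0.60442821, 0.24410195]), 'tool_rot': array([-1.56351836,  0.19966963, -0.19889593]), 'contact_force': array([ 0.00750416,  0.11187545, -0.96993857]), 'wrist_torque': array([-0.04875067, -0.01020495,  0.04205267]), 'opening': 0.08545856138204368}
scene {'fovy': 56.33606923792306, 'cx': 314.4311157246649, 'cy': 198.40269439022887, 'eye': array([1.04233279, 0.5264813 , 1.02800488]), 'rotation': array([-1.05991491, -2.5052    ,  0.92506596])}
side {'fovy': 42.51134597952447, 'cx': 315.6131457626692, 'cy': 194.73154356985822, 'eye': array([-0.22521437, -0.86364869,  0.93741838]), 'rotation': array([-2.10386381,  0.72990508, -0.37949273])}
wrist {'fovy': 65.70646984690485, 'cx': 322.22680293475247, 'cy': 195.99848673036152, 'eye': array([0.09187299, 0.62004742, 0.37205616]), 'rotation': array([2.30954789, 1.78801498, 0.23787948])}
```

View pics/scene0.png

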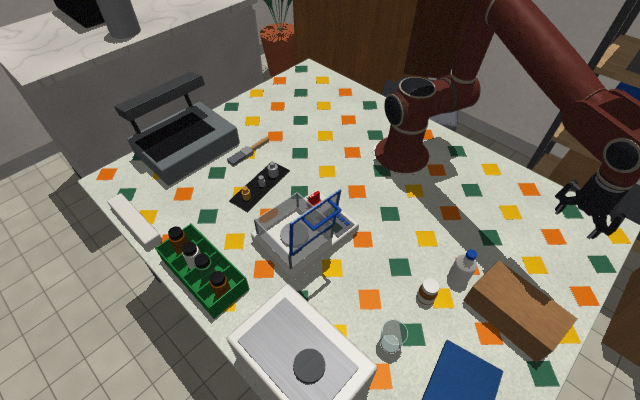

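View pics/side0.png

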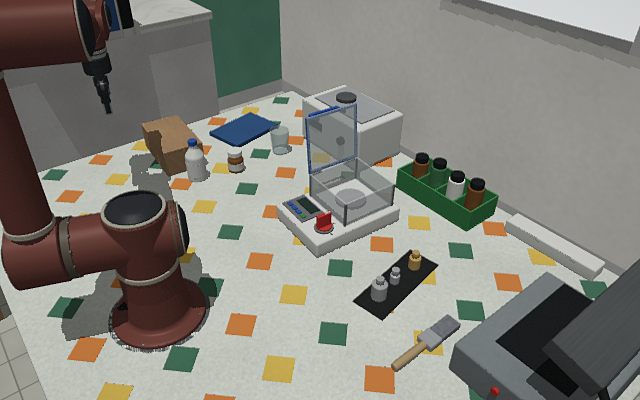

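View pics/wrist0.png

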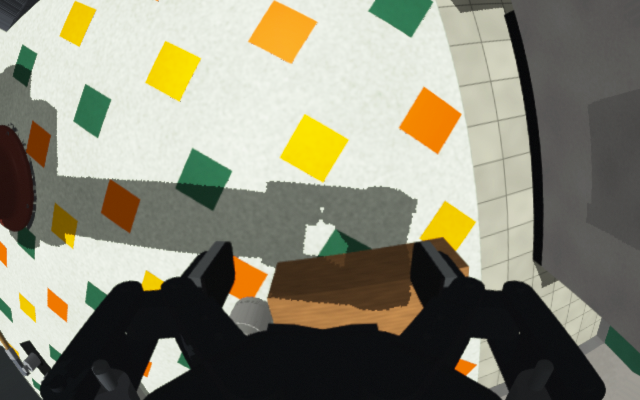

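The scene and side views both show the balance (about scene px 305,225 and side px 340,200), the mat (scene px 260,185 and side px 395,283) and the lid standing open. Next: helpers and masks.

```bash
cat > h.py <<'E'
from station import ctrl
import cv2,numpy as np
from scipy.spatial.transform import Rotation as R
from scipy.optimize import least_squares
def cam(n):
    p=ctrl.camera_params(n); f=200/np.tan(np.radians(p['fovy']/2))
    return p['eye'],R.from_rotvec(p['rotation']).as_matrix(),f,p['cx'],p['cy'],n=='wrist'
def proj(c,P):
    e,M,f,cx,cy,fe=c; v=(np.atleast_2d(P)-e)@M
    if fe:
        r=np.hypot(v[:,0],v[:,1]); s=f*np.arctan2(r,v[:,2])/np.maximum(r,1e-9)
    else: s=f/v[:,2]
    return np.c_[cx+v[:,0]*s,cy+v[:,1]*s]
def ray(c,u):
    e,M,f,cx,cy,fe=c; d=(np.array(u,float)-[cx,cy])/f
    if fe:
        r=np.hypot(*d); v=np.array([*(d/max(r,1e-9)*np.sin(r)),np.cos(r)])
    else: v=np.array([*d,1.])
    return e,M@(v/np.linalg.norm(v))
def onz(c,u,z):
    e,d=ray(c,u); return e+d*(z-e[2])/d[2]
def tri(cu):
    A=0;b=0
    for c,u in cu:
        e,d=ray(c,u);P=np.eye(3)-np.outer(d,d);A=A+P;b=b+P@e
    return np.linalg.solve(A,b)
def crop(n,x0,y0,x1,y1,s,fn):
    im=ctrl.get_image(n)[y0:y1,x0:x1,::-1]
    cv2.imwrite(fn,cv2.resize(im,None,fx=s,fy=s,interpolation=cv2.INTER_CUBIC))
def tool():
    o=ctrl.get_obs();return o['tool_pos'],R.from_rotvec(o['tool_rot'])
E
python3 - <<'E'
from h import *
for n in ['scene','side']:
    ctrl.get_image(n); c=cam(n)
    for l in ['brass_weight','steel_small','steel_large','mat','lock','lid','balance','sample_jar','beaker','reagent','dust_brush']:
        for m in ctrl.masks_of(n,l)[:2]:
            ys,xs=np.nonzero(m['pixels']); print(n,l,round(m['score'],2),m['extent'],xs.mean().round(1),ys.mean().round(1),len(xs), onz(c,(xs.mean(),ys.mean()),0.02).round(3))
crop('scene',200,140,380,290,4,'pics/s1.png');crop('side',260,90,450,330,2.5,'pics/d1.png')
E
```

```text
scene brass_weight 0.61 [227.1, 136.9, 271.1, 164.9] 245.7 151.7 300 [ 0.442 -0.441  0.02 ]
scene brass_weight 0.58 [241.5, 189.8, 251.9, 200.4] 245.7 193.3 94 [ 0.581 -0.269  0.02 ]
scene steel_small 0.42 [257.6, 173.3, 260.2, 188.2] 261.6 181.1 59 [ 0.502 -0.273  0.02 ]
scene steel_large 0.53 [268.9, 164.4, 280.2, 179.9] 272.7 169.8 150 [ 0.435 -0.288  0.02 ]
scene mat 0.7 [230.5, 165.0, 286.4, 212.6] 257.9 188.4 866 [ 0.535 -0.255  0.02 ]
scene lock 0.42 [305.5, 190.4, 320.1, 207.8] 314.1 198.1 135 [ 0.427 -0.076  0.02 ]
scene lid 0.77 [288.7, 189.4, 341.1, 253.5] 313.8 222.2 1549 [ 0.504 -0.003  0.02 ]
scene balance 0.67 [422.0, 278.5, 440.7, 304.4] 427.6 291.5 405 [0.453 0.412 0.02 ]
scene balance 0.56 [252.1, 187.7, 359.6, 280.8] 302.4 231.1 5829 [ 0.556 -0.004  0.02 ]
scene sample_jar 0.57 [424.7, 276.9, 440.2, 304.4] 428.0 290.8 412 [0.451 0.412 0.02 ]
scene beaker 0.96 [382.4, 317.2, 407.0, 351.7] 392.6 335.9 738 [0.63  0.417 0.02 ]
scene reagent 0.79 [447.4, 246.4, 478.2, 287.7] 462.8 268.8 684 [0.314 0.448 0.02 ]
scene reagent 0.38 [240.6, 185.7, 253.1, 198.3] 245.8 193.2 
[... 598 characters left out ...]
0.5] 395.6 286.4 1935 [ 0.48  -0.298  0.02 ]
side lock 0.69 [319.0, 210.3, 329.8, 229.3] 323.3 221.1 261 [0.5   0.006 0.02 ]
side lock 0.16 [225.0, 144.3, 247.3, 169.5] 235.0 159.2 379 [0.475 0.442 0.02 ]
side lid 0.7 [268.6, 127.4, 288.5, 155.3] 279.4 138.9 471 [0.67  0.462 0.02 ]
side lid 0.26 [276.2, 103.9, 398.4, 256.8] 337.3 185.9 10246 [0.644 0.114 0.02 ]
side balance 0.57 [275.8, 101.4, 400.2, 256.6] 337.1 185.6 10487 [0.645 0.115 0.02 ]
side sample_jar 0.82 [226.1, 149.0, 244.6, 172.3] 235.1 160.2 359 [0.472 0.436 0.02 ]
side beaker 0.89 [269.9, 123.6, 290.5, 156.2] 279.5 138.4 532 [0.673 0.465 0.02 ]
side reagent 0.29 [304.3, 101.2, 357.5, 175.6] 330.9 136.5 2921 [0.826 0.363 0.02 ]
```

View pics/s1.png

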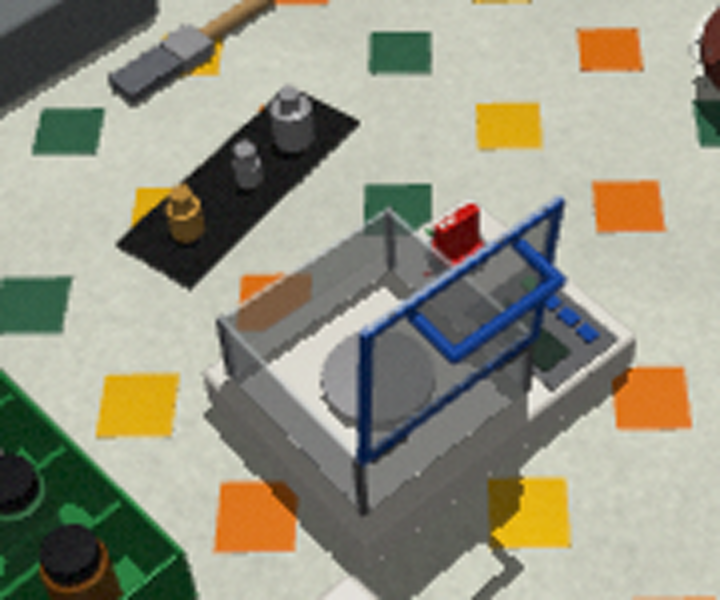

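View pics/d1.png

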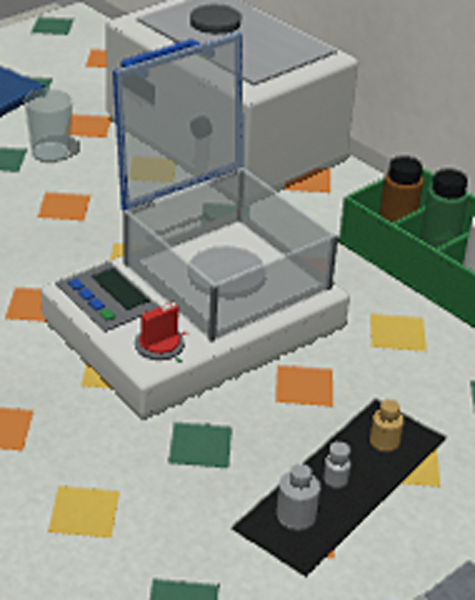

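```bash
cat > fit.py <<'E'
from h import *
cs={'s':cam('scene'),'d':cam('side')}
def px(k,c):
    return (np.array([200,140])+(np.array(c)+.5)/4-.5) if k=='s' else (np.array([260,90])+(np.array(c)+.5)/2.5-.5)
# rim: (x,y) signs ; obs
obs=[('s','r',(-1,-1),(388,210)),('s','r',(1,-1),(222,320)),
('d','r',(-1,-1),(212,288)),('d','r',(1,-1),(335,240)),
('d','p',None,(228,271)),('s','p',None,(379,378)),
('s','l',-1,(561,203)),('s','l',1,(363,337)),('d','l',-1,(118,70)),('d','l',1,(241,37)),
('s','h',1,(460,354)),('s','h',-1,(560,280)),('s','g',1,(363,460)),('d','g',-1,(125,207)),('d','g',1,(241,172))]
def model(p,o):
    x,y,yaw,th=p; k,t,a,_=o
    hy=lambda u,n:(85-u*np.cos(th)+n*np.sin(th),125+u*np.sin(th)+n*np.cos(th))
    if t=='r': q=(a[0]*85,a[1]*85,125)
    if t=='p': q=(0,0,62)
    if t=='l': q=(a*83,*hy(168,2))
    if t=='g': q=(a*83,*hy(2,2))
    if t=='h': q=(a*43,*hy(155,44))
    q=np.array(q)/1000; c,s=np.cos(yaw),np.sin(yaw)
    return np.array([x+c*q[0]-s*q[1],y+s*q[0]+c*q[1],q[2]])
def res(p): return np.concatenate([proj(cs[o[0]],model(p,o))[0]-px(o[0],o[3]) for o in obs])
if __name__=='__main__':
    best=min((least_squares(res,[.53,0,a,1.7],loss='soft_l1') for a in (0,.7,-.7,1.5)),key=lambda r:r.cost)
    print(best.x,best.cost);np.save('bal.npy',best.x)
    r=best.fun.reshape(-1,2)
    for o,e in zip(obs,r): print(o[:3],e.round(1))
    p=best.x
    for n in [('s','h',0),('s','p',0)]: print(n,model(p,n))
    c,s=np.cos(p[2]),np.sin(p[2]);print('lock',p[0]+c*-.135+s*.058,p[1]+s*-.135-c*.058)
    # weights: triangulate
    for nm,a,b in [('brass head top',(182,190),(390,405)),('brass mid',(186,215),(387,430)),('sl top',(291,92),(302,470)),('knob bar top mid',(457,220),(160,315))]:
        print(nm,tri([(cs['s'],px('s',a)),(cs['d'],px('d',b))]).round(4))
    for nm,a in [('mat corners',[(118,243),(190,288),(360,122),(288,85)])]:
        print([onz(cs['s'],px('s',q),.004)[:2].round(3) for q in a])
    print([onz(cs['d'],px('d',q),.004)[:2].round(3) for q in [(375,400),(445,437),(305,574),(234,527)]])
E
python3 fit.py
```

```text
[ 0.59865829  0.00473621 -0.08302287  1.66881254] 9.345816249790376
('s', 'r', (-1, -1)) [ 0.8 -1. ]
('s', 'r', (1, -1)) [-0.9 -0.9]
('d', 'r', (-1, -1)) [ 0.3 -1. ]
('d', 'r', (1, -1)) [ 0.6 -2.1]
('d', 'p', None) [-0.6 -1.4]
('s', 'p', None) [ 0.1 -1.2]
('s', 'l', -1) [-0.1 -0.7]
('s', 'l', 1) [ 0.4 -1. ]
('d', 'l', -1) [-0.7  0.6]
('d', 'l', 1) [-0.5 -1.2]
('s', 'h', 1) [-0.7  0.3]
('s', 'h', -1) [-0.5  0.9]
('s', 'g', 1) [-0.3  0. ]
('d', 'g', -1) [-0.2  0.1]
('d', 'g', 1) [-0.1 -2.7]Traceback (most recent call last):
  File "fit.py", line 28, in <module>
    for n in [('s','h',0),('s','p',0)]: print(n,model(p,n))
                                                ~~~~~^^^^^
  File "fit.py", line 12, in model
    x,y,yaw,th=p; k,t,a,_=o
                  ^^^^^^^
ValueError: not enough values to unpack (expected 4, got 3)
```

```bash
sed -i "s/('s','h',0),('s','p',0)/('s','h',0,0),('s','p',0,0)/" fit.py; python3 fit.py|tail -8; python3 - <<'E'
from h import *
t,r=tool();print(t,r.as_matrix().round(3))
e,M,*_=cam('wrist');print(((e-t)@r.as_matrix()).round(4),(r.as_matrix().T@M).round(3))
E
```

```text
('s', 'p', 0, 0) [0.59865829 0.00473621 0.062     ]
lock 0.4593134937376773 -0.041868803170514085
brass head top [ 0.58   -0.2661  0.0542]
brass mid [ 0.5805 -0.2674  0.0202]
sl top [ 0.4375 -0.2826  0.0635]
knob bar top mid [ 0.4594 -0.0448  0.0912]
[array([ 0.637, -0.298]), array([ 0.624, -0.211]), array([ 0.381, -0.253]), array([ 0.395, -0.341])]
[array([ 0.619, -0.217]), array([ 0.635, -0.301]), array([ 0.392, -0.342]), array([ 0.379, -0.258])]
[0.15691457 0.60496856 0.24529025] [[ 0.968  0.     0.251]
 [-0.251 -0.     0.968]
 [ 0.    -1.    -0.   ]]
[-0.0667 -0.1279 -0.0015] [[-0.     0.965  0.263]
 [-0.001 -0.263  0.965]
 [ 1.     0.     0.001]]
```

Request:
servo_tool:
  delta_pos:
    - [0.035, 0, -0.038]
    - [0.035, 0, -0.038]
    - [0.035, 0, -0.038]
    - [0.035, 0, -0.038]
    - [0.035, 0, -0.038]
  dr:
    - [0, 0, 0]
    - [0, 0, 0]
    - [0, 0, 0]
    - [0, 0, 0]
    - [0, 0, 0]
  grip: [1, 1, 1, 1, 1]

```text
t: 2.08
tool_pos: [0.2808, 0.3735, 0.2453]
tool_rot: [-1.561, 0.193, -0.195]
contact_force: [0.6, -0.6, -0.3]
opening: 0.0858
```

Request:
servo_tool:
  delta_pos:
    - [0.035, 0, -0.038]
    - [0.035, 0, -0.038]
    - [0.035, 0, -0.038]
    - [0.035, 0, -0.038]
    - [0.035, 0, -0.038]
  dr:
    - [0, 0, 0]
    - [0, 0, 0]
    - [0, 0, 0]
    - [0, 0, 0]
    - [0, 0, 0]
  grip: [0.6, 0.6, 0.6, 0.6, 0.6]

```text
t: 2.7
tool_pos: [0.4069, 0.1389, 0.247]
tool_rot: [-1.558, 0.187, -0.198]
contact_force: [1.2, 0.7, 0.3]
opening: 0.0512
```

Request:
servo_tool:
  delta_pos:
    - [0.024, 0.005, -0.04]
    - [0.024, 0.01, -0.04]
    - [0.024, 0.01, -0.04]
    - [0.024, 0.01, -0.04]
    - [0, 0, 0]
  dr:
    - [0, 0, 0]
    - [0, 0, 0]
    - [0, 0, 0]
    - [0, 0, 0]
    - [0, 0, 0]
  grip: [0.6, 0.6, 0.6, 0.6, 0.6]

```text
t: 3.32
tool_pos: [0.4637, -0.0487, 0.2128]
tool_rot: [-1.557, 0.188, -0.207]
contact_force: [0.4, 0.3, -0.2]
opening: 0.0515
```

```bash
cat > ov.py <<'E'
import sys
from h import *
n,fn=sys.argv[1:3]
c=cam(n);im=ctrl.get_image(n)[:,:,::-1].copy()
x,y,yaw,th=np.load('bal.npy')
def W(q): q=np.array(q,float)/1000;C,S=np.cos(yaw),np.sin(yaw);return [x+C*q[0]-S*q[1],y+S*q[0]+C*q[1],q[2]]
k=1.25;o=cv2.resize(im,None,fx=k,fy=k)
for q in [(-85,-85,125),(-85,85,125),(85,-85,125),(85,85,125),(-135,-58,98),(0,0,62),(45,0,62),(0,45,62),(-45,0,62),(0,-45,62)]:
    u=proj(c,W(q))[0]*k
    if abs(u).max()<3000: cv2.drawMarker(o,tuple(int(v) for v in u.round()),(255,0,255),0,8)
cv2.imwrite(fn,o);print(ctrl.get_obs()['tool_pos'])
E
python3 ov.py wrist pics/w1.png
```

```text
[ 0.46371443 -0.04755605  0.21327975]
```

View pics/w1.png

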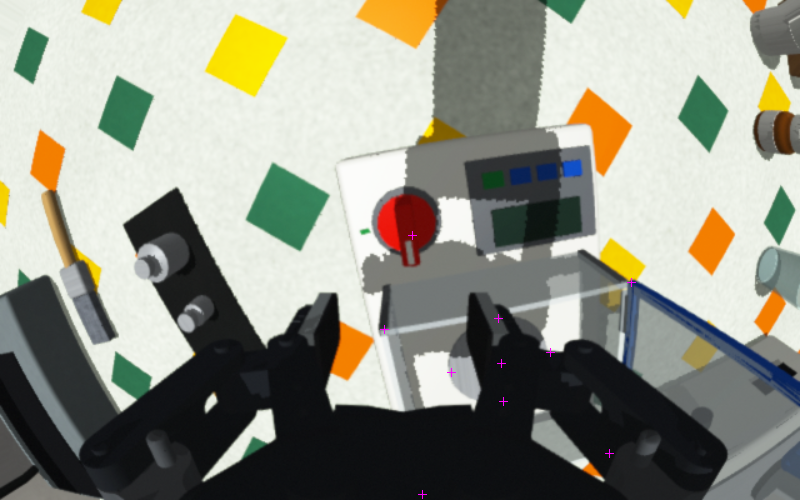

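```bash
python3 - <<'E'
from h import *
crop('wrist',270,130,380,240,5.4,'pics/w2.png')
np.savez('wc.npz',*[np.array(v) for v in cam('wrist')[:5]])
E
```

```text
(no output)
```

View pics/w2.png

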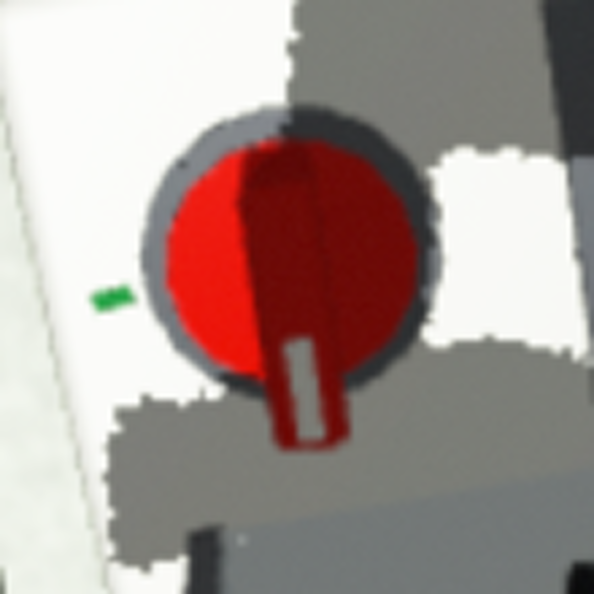

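```bash
python3 - <<'E'
from h import *
c=cam('wrist');P=lambda q:onz(c,np.array([270,130])+(np.array(q)+.5)/5.4-.5,.098)
a=P((280,203));b=P((312,446));print(a,b,(a+b)/2,np.linalg.norm(b-a),np.arctan2(*(b-a)[1::-1]))
print(np.linalg.norm(P((244,203))-P((316,203))))
# disc centre, z=.060
print(onz(c,np.array([270,130])+np.array((291,262))/5.4-.5,.070))
t,r=tool();z=r.as_matrix()[:,2];print(t,np.arctan2(z[1],z[0]),r.as_matrix().round(3))
E
```

```text
[ 0.4414479  -0.04217393  0.098     ] [ 0.47930493 -0.0467208   0.098     ] [ 0.46037641 -0.04444737  0.098     ] 0.03812910958231449 -0.11953387014536514
0.010615470440584734
[ 0.45658203 -0.04408751  0.07      ]
[ 0.46369871 -0.04661727  0.21357831] 1.3224327459414729 [[ 0.969  0.014  0.246]
 [-0.246  0.003  0.969]
 [ 0.012 -1.     0.006]]
```

Request:
servo_tool:
  delta_pos:
    - [-0.0055, 0.02, 0.0023]
    - [0, 0.03, 0]
    - [0, 0.03, 0]
    - [0, 0.02, 0]
    - [0, 0, 0]
  dr:
    - [-0.4, -4.5, 0.7]
    - [0, 0, 0]
    - [0, 0, 0]
    - [0, 0, 0]
    - [0, 0, 0]
  grip: [0.6, 0.6, 0.6, 0.6, 0.6]

```text
t: 4.05
tool_pos: [0.4605, -0.0372, 0.1146]
tool_rot: [-1.568, 0.118, -0.129]
contact_force: [0.7, 0.4, 0.0]
opening: 0.0512
```

```bash
python3 - <<'E'
from h import *
t,r=tool();z=r.as_matrix()[:,2];print(t,np.arctan2(z[1],z[0]),r.as_matrix().round(3))
crop('wrist',200,100,420,320,3,'pics/w3.png')
E
```

```text
[ 0.4604579  -0.03718123  0.11464278] 1.4130987302581486 [[ 0.988  0.007  0.157]
 [-0.157 -0.001  0.988]
 [ 0.007 -1.    -0.   ]]
```

View pics/w3.png

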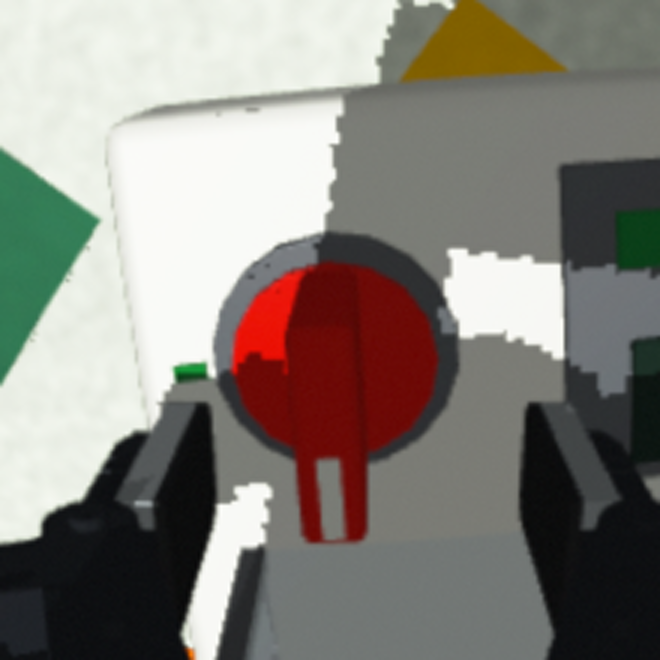

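```bash
python3 - <<'E'
from h import *
c=cam('wrist');P=lambda q:onz(c,np.array([200,100])+(np.array(q)+.5)/3-.5,.098)
a=P((325,325));b=P((335,542));print(a,b,(a+b)/2,np.linalg.norm(b-a),np.arctan2(*(b-a)[1::-1]))
E
```

```text
[ 0.43938173 -0.04241835  0.098     ] [ 0.4804289  -0.04781731  0.098     ] [ 0.45990531 -0.04511783  0.098     ] 0.04140070424584578 -0.1307800953957188
```

Request:
servo_tool:
  delta_pos:
    - [0, 0.005, -0.0065]
    - [0, 0.012, 0]
    - [0, 0.012, 0]
    - [0, 0.002, 0]
    - [0, 0, 0]
  dr:
    - [0, 0, 0.4]
    - [0, 0, 0]
    - [0, 0, 0]
    - [0, 0, 0]
    - [0, 0, 0]
  grip: [0.6, 0.6, 0.6, 0.6, 0.6]

```text
t: 4.72
tool_pos: [0.4622, -0.0443, 0.0858]
tool_rot: [-1.569, 0.118, -0.129]
contact_force: [-0.2, -0.3, -0.0]
opening: 0.0514
```

Request:
servo_tool:
  delta_pos:
    - [-0.002, 0.001, -0.0005]
    - [0, 0, 0]
    - [0, 0, 0]
    - [0, 0, 0]
    - [0, 0, 0]
  dr:
    - [0, 0, 0]
    - [0, 0, 0]
    - [0, 0, 0]
    - [0, 0, 0]
    - [0, 0, 0]
  grip: [0.3, 0.1, 0, 0, 0]
  grip_force: 40

```text
t: 5.35
tool_pos: [0.4605, -0.0444, 0.0853]
tool_rot: [-1.569, 0.117, -0.13]
contact_force: [-0.5, 0.4, -0.9]
opening: 0.0114
```

Request:
servo_tool:
  delta_pos:
    - [0, 0, 0]
    - [0, 0, 0]
    - [0, 0, 0]
    - [0, 0, 0]
    - [0, 0, 0]
  dr:
    - [0, 8, 0]
    - [0, 10, 0]
    - [0, 10, 0]
    - [0, 10, 0]
    - [0, 0, 0]
  grip: [0, 0, 0, 0, 0]

```text
t: 5.98
tool_pos: [0.4603, -0.0448, 0.0853]
tool_rot: [-1.47, 0.649, -0.662]
contact_force: [0.7, 1.2, 0.0]
opening: 0.0113
```

```bash
python3 - <<'E'
from h import *
t,r=tool();z=r.as_matrix()[:,2];print(t,np.arctan2(z[1],z[0]),r.as_matrix().round(3));o=ctrl.get_obs();print(o['contact_force'],o['wrist_torque'],o['opening'])
E
```

```text
[ 0.46025001 -0.04484239  0.08531433] 0.7320008413640651 [[ 0.668  0.007  0.744]
 [-0.744 -0.003  0.668]
 [ 0.007 -1.     0.003]]
[0.6774963  1.23110028 0.01716505] [ 0.02942519 -0.04021627 -0.04224816] 0.011328416566107358
```

Request:
servo_tool:
  delta_pos:
    - [0, 0, 0]
    - [0, 0, 0]
    - [0, 0, 0]
    - [0, 0, 0]
    - [0, 0, 0]
  dr:
    - [0, 10, 0]
    - [0, 10, 0]
    - [0, 10, 0]
    - [0, 9, 0]
    - [0, 2, 0]
  grip: [0, 0, 0, 0, 0]

```text
t: 6.6
tool_pos: [0.4597, -0.045, 0.0853]
tool_rot: [-1.213, 1.195, -1.207]
contact_force: [1.4, 1.0, -1.3]
opening: 0.0111
```

```bash
python3 - <<'E'
from h import *
t,r=tool();z=r.as_matrix()[:,2];print(t,np.arctan2(z[1],z[0]),r.as_matrix().round(3));o=ctrl.get_obs();print(o['contact_force'],o['wrist_torque'],o['opening'])
E
```

```text
[ 0.45974014 -0.04502148  0.08529323] 0.010811444626157138 [[ 0.011  0.005  1.   ]
 [-1.    -0.004  0.011]
 [ 0.004 -1.     0.005]]
[ 1.39367875  1.02073869 -1.27968995] [0.00110188 0.09589248 0.06624969] 0.011078120860424262
```

Request:
servo_tool:
  delta_pos:
    - [0, 0, 0]
    - [0, 0, 0]
    - [0, 0, 0]
    - [0, -0.04, 0]
    - [0, -0.05, 0]
  dr:
    - [0, 0, 0]
    - [0, 0, 0]
    - [0, 0, 0]
    - [0, 0, 0]
    - [0, 0, 0]
  grip: [0.35, 0.35, 0.35, 0.35, 0.35]

```text
t: 7.22
tool_pos: [0.4562, -0.044, 0.1726]
tool_rot: [-1.222, 1.198, -1.195]
contact_force: [0.2, -0.5, 0.3]
opening: 0.03
```

```bash
python3 - <<'E'
from h import *
t,r=tool();z=r.as_matrix()[:,2];print(t,np.arctan2(z[1],z[0]),r.as_matrix().round(3))
cv2.imwrite('pics/w4.png',ctrl.get_image('wrist')[:,:,::-1])
E
```

```text
[ 0.45619491 -0.04400456  0.17255781] 0.01845269191154845 [[ 0.018 -0.005  1.   ]
 [-1.    -0.002  0.018]
 [ 0.002 -1.    -0.005]]
```

View pics/w4.png

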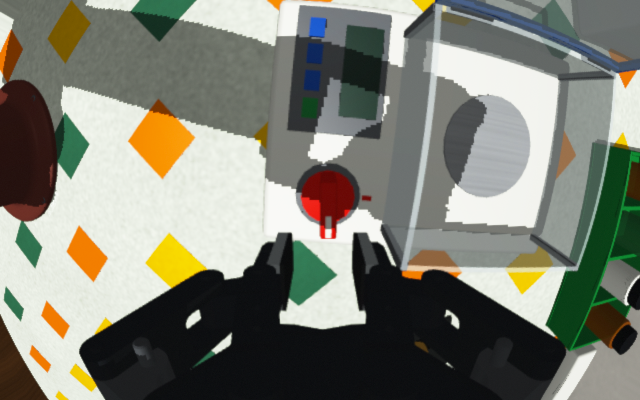

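```bash
python3 - <<'E'
from h import *
c=cam('wrist')
print('pan',onz(c,(487,146),.062),np.load('bal.npy'))
ctrl.get_image('wrist')
for u in [(403,268),(579,270),(437,4),(617,67)]: print(onz(c,u,.125).round(4))
x,y,yaw,_=np.load('bal.npy')
for q in [(-85,-85),(85,-85),(-85,85),(85,85)]: print(x+np.cos(yaw)*q[0]/1e3-np.sin(yaw)*q[1]/1e3,y+np.sin(yaw)*q[0]/1e3+np.cos(yaw)*q[1]/1e3)
E
```

```text
pan [0.60525335 0.00074749 0.062     ] [ 0.59865829  0.00473621 -0.08302287  1.66881254]
[ 0.5165 -0.0805  0.125 ]
[ 0.6983 -0.0969  0.125 ]
[0.5288 0.095  0.125 ]
[0.7095 0.0886 0.125 ]
0.5069022296970435 -0.0729221799561348
0.6763166784739439 -0.087019858687719
0.5209999084286278 0.09649226882076568
0.6904143572055282 0.08239459008918149
```

Request:
servo_tool:
  delta_pos:
    - [0.0, -0.01, 0]
    - [0.02, -0.01, 0]
    - [0.02, 0, 0]
    - [0.02, 0, 0]
    - [0.02, 0, 0]
  dr:
    - [0, -10, 0]
    - [0, -10, 0]
    - [0, -10, 0]
    - [0, -10, 0]
    - [0, -10, 0]
  grip: [0.6, 0.7, 0.7, 0.7, 0.7]

```text
t: 7.95
tool_pos: [0.4961, -0.1159, 0.199]
tool_rot: [-1.513, 0.497, -0.514]
contact_force: [-0.2, 0.5, -0.2]
opening: 0.0595
```

Request:
servo_tool:
  delta_pos:
    - [0, -0.01, -0.02]
    - [0, 0, -0.02]
    - [0, 0, -0.03]
    - [0, 0, 0]
    - [0, 0, 0]
  dr:
    - [0, -10, 0]
    - [0, -10, 0]
    - [0, -10, 0]
    - [0, -5, 0]
    - [0, 0, 0]
  grip: [0.7, 0.7, 0.7, 0.7, 0.7]

```text
t: 8.57
tool_pos: [0.4652, -0.1811, 0.2051]
tool_rot: [-1.574, 0.005, -0.014]
contact_force: [-0.0, 0.9, -0.1]
opening: 0.0595
```

```bash
python3 - <<'E'
from h import *
t,r=tool();z=r.as_matrix()[:,2];print(t,np.arctan2(z[1],z[0]),r.as_matrix().round(3))
cv2.imwrite('pics/w5.png',ctrl.get_image('wrist')[:,:,::-1])
E
```

```text
[ 0.46518753 -0.18106544  0.20513603] 1.5586511062066293 [[ 1.     0.005  0.012]
 [-0.012 -0.003  1.   ]
 [ 0.005 -1.    -0.003]]
```

View pics/w5.png

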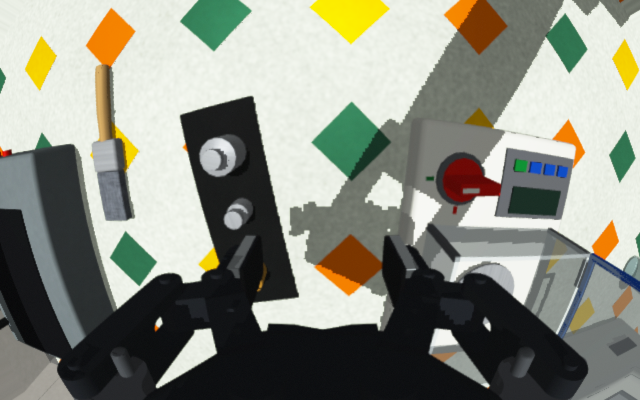

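Request:
servo_tool:
  delta_pos:
    - [0.04, 0.01, -0.03]
    - [0.04, 0.02, -0.03]
    - [0.032, 0.02, -0.025]
    - [0, 0, 0]
    - [0, 0, 0]
  dr:
    - [0, 0, 0]
    - [0, 0, 0]
    - [0, 0, 0]
    - [0, 0, 0]
    - [0, 0, 0]
  grip: [0.7, 0.7, 0.7, 0.7, 0.7]

```text
t: 9.25
tool_pos: [0.5797, -0.2675, 0.1529]
tool_rot: [-1.573, 0.008, -0.015]
contact_force: [0.6, 1.2, -0.3]
opening: 0.0595
```

```bash
python3 - <<'E'
from h import *
t,r=tool();z=r.as_matrix()[:,2];print(t,np.arctan2(z[1],z[0]),r.as_matrix().round(3))
c=cam('wrist')
im=ctrl.get_image('wrist')[100:320,200:420,::-1]
cv2.imwrite('pics/w6.png',cv2.resize(im,None,fx=2.7,fy=2.7))
print(proj(c,[[.5803,-.267,.054],[.5803,-.267,.03]]))
print((cam('wrist')[0]-c[0]).round(4))
E
```

```text
[ 0.57970724 -0.26753474  0.15288865] 1.5565316914537115 [[ 1.     0.004  0.014]
 [-0.014 -0.002  1.   ]
 [ 0.004 -1.    -0.002]]
[[324.89911245 202.6759357 ]
 [324.71623262 194.41464263]]
[-0.0003  0.0002 -0.0001]
```

View pics/w6.png

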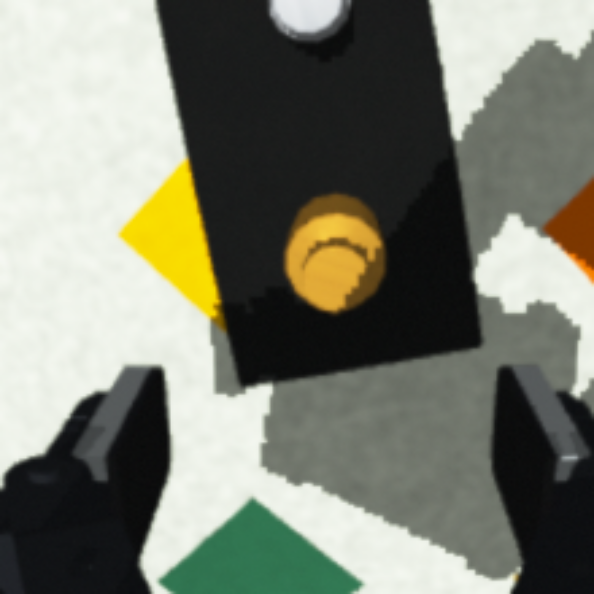

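Request:
servo_tool:
  delta_pos:
    - [0, 0.035, 0]
    - [0, 0.035, 0]
    - [0, 0.03, 0]
    - [0, 0.015, 0]
    - [0, 0, 0]
  dr:
    - [0, 0, 0]
    - [0, 0, 0]
    - [0, 0, 0]
    - [0, 0, 0]
    - [0, 0, 0]
  grip: [0.7, 0.7, 0.7, 0.7, 0.7]

```text
t: 9.93
tool_pos: [0.5813, -0.2663, 0.043]
tool_rot: [-1.579, -0.001, -0.022]
contact_force: [-0.9, 0.1, 0.4]
opening: 0.0599
```

Request:
servo_tool:
  delta_pos:
    - [-0.001, 0.01, -0.0007]
    - [0, 0.006, 0]
    - [0, 0, 0]
  dr:
    - [0, 0, 0]
    - [0, 0, 0]
    - [0, 0, 0]
  grip: [0.7, 0.7, 0.7]

```text
t: 10.3
tool_pos: [0.5824, -0.2682, 0.0299]
tool_rot: [-1.582, -0.005, -0.026]
contact_force: [0.8, -0.6, -0.5]
opening: 0.06
```

Request:
servo_tool:
  delta_pos:
    - [0, 0, 0]
    - [0, 0, 0]
    - [0, 0, 0]
    - [0, 0, 0]
    - [0, 0, 0]
  dr:
    - [0, 0, 0]
    - [0, 0, 0]
    - [0, 0, 0]
    - [0, 0, 0]
    - [0, 0, 0]
  grip: [0.45, 0.3, 0, 0, 0]
  grip_force: 30

```text
t: 10.92
tool_pos: [0.5831, -0.2685, 0.0308]
tool_rot: [-1.583, -0.006, -0.027]
contact_force: [0.3, -0.1, -0.1]
opening: 0.0296
```

```bash
python3 - <<'E'
from h import *
t,r=tool();z=r.as_matrix()[:,2];print(t,np.arctan2(z[1],z[0]),r.as_matrix().round(3))
c=cam('wrist')
im=ctrl.get_image('wrist')[100:320,200:420,::-1]
cv2.imwrite('pics/w7.png',cv2.resize(im,None,fx=2.7,fy=2.7))
E
```

```text
[ 0.58307071 -0.26847514  0.03082515] 1.5576884248337057 [[ 1.     0.021  0.013]
 [-0.013 -0.012  1.   ]
 [ 0.021 -1.    -0.012]]
```

View pics/w7.png

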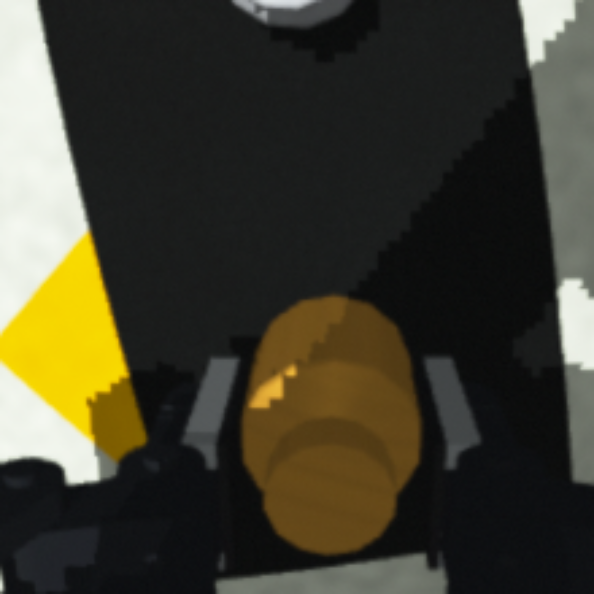

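Request:
servo_tool:
  delta_pos:
    - [0, -0.01, 0]
    - [0, -0.03, 0]
    - [0, -0.04, 0]
    - [0, -0.05, 0]
    - [0, -0.05, 0.02]
  dr:
    - [0, 0, 0]
    - [0, 0, 0]
    - [0, 0, 0]
    - [0, 0, 0]
    - [0, 0, 0]
  grip: [0, 0, 0, 0, 0]

```text
t: 11.6
tool_pos: [0.5755, -0.2448, 0.2092]
tool_rot: [-1.576, 0.005, -0.018]
contact_force: [0.6, -0.3, -2.4]
opening: 0.03
```

Request:
servo_tool:
  delta_pos:
    - [0, 0, 0.03]
    - [0, 0, 0.04]
    - [0, 0, 0.045]
    - [0, 0, 0.045]
    - [0, 0, 0.03]
  dr:
    - [0, 0, 0]
    - [0, 0, 0]
    - [0, 0, 0]
    - [0, 0, 0]
    - [0, 0, 0]
  grip: [0, 0, 0, 0, 0]

```text
t: 12.22
tool_pos: [0.5805, -0.052, 0.2179]
tool_rot: [-1.582, -0.003, -0.031]
contact_force: [-0.6, 0.3, -2.4]
opening: 0.0294
```

```bash
python3 - <<'E'
from h import *
t,r=tool();z=r.as_matrix()[:,2];print(t,np.arctan2(z[1],z[0]),r.as_matrix().round(3))
crop('side',260,60,450,260,3,'pics/d8.png')
E
python3 ov.py wrist pics/w8.png
```

```text
[ 0.58052631 -0.05203189  0.21794178] 1.5525481050850294 [[ 1.     0.022  0.018]
 [-0.018 -0.012  1.   ]
 [ 0.022 -1.    -0.011]]
[ 0.58053798 -0.05105105  0.2178301 ]
```

View pics/d8.png

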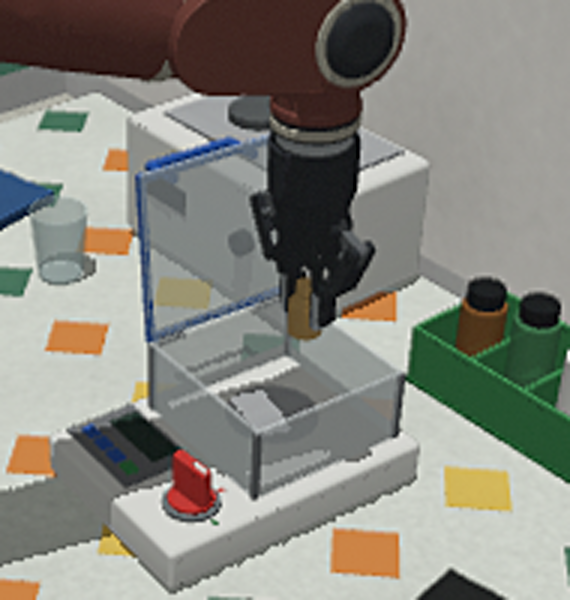

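View pics/w8.png

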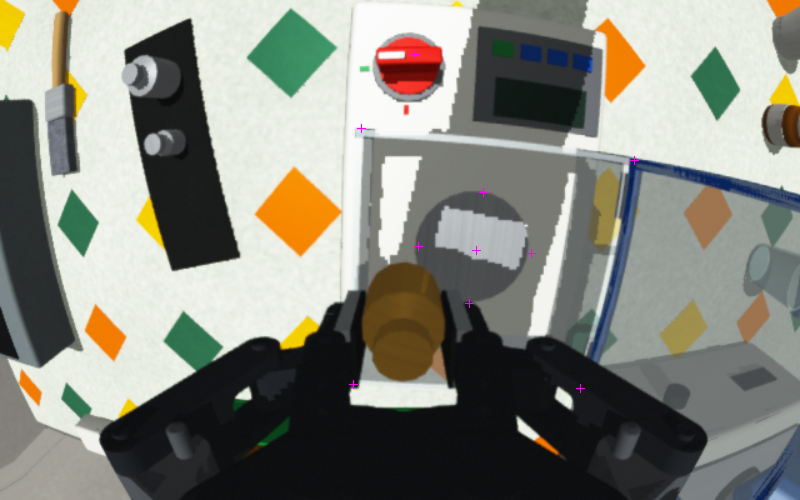

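Request:
servo_tool:
  delta_pos:
    - [0.01, 0, 0.02]
    - [0.008, 0, 0.025]
    - [0.001, 0.0, 0.01]
    - [0, 0.0, 0.0]
    - [0, 0.0, 0]
  dr:
    - [0, 0, 0]
    - [0, 0, 0]
    - [0, 0, 0]
    - [0, 0, 0]
    - [0, 0, 0]
  grip: [0, 0, 0, 0, 0]

```text
t: 12.95
tool_pos: [0.5999, 0.0021, 0.2183]
tool_rot: [-1.584, -0.003, -0.03]
contact_force: [-0.6, 0.0, -1.6]
opening: 0.0297
```

Request:
servo_tool:
  delta_pos:
    - [0, 0.02, 0]
    - [0, 0.03, 0]
    - [0, 0.025, 0]
    - [0, 0.015, 0]
    - [0, 0.0, 0]
  dr:
    - [0, 0, 0]
    - [0, 0, 0]
    - [0, 0, 0]
    - [0, 0, 0]
    - [0, 0, 0]
  grip: [0, 0, 0, 0, 0]

```text
t: 13.58
tool_pos: [0.5997, -0.0022, 0.1209]
tool_rot: [-1.585, 0.003, -0.03]
contact_force: [0.4, -0.7, -2.0]
opening: 0.0295
```

```bash
python3 - <<'E'
from h import *
t,r=tool();z=r.as_matrix()[:,2];print(t,np.arctan2(z[1],z[0]),r.as_matrix().round(3))
crop('side',260,60,450,260,3,'pics/d9.png')
E
python3 ov.py wrist pics/w9.png
```

```text
[ 0.59966446 -0.00219535  0.1209201 ] 1.5498257761082204 [[ 1.     0.017  0.021]
 [-0.021 -0.014  1.   ]
 [ 0.017 -1.    -0.014]]
[ 0.60106876 -0.00218092  0.12323729]
```

View pics/d9.png

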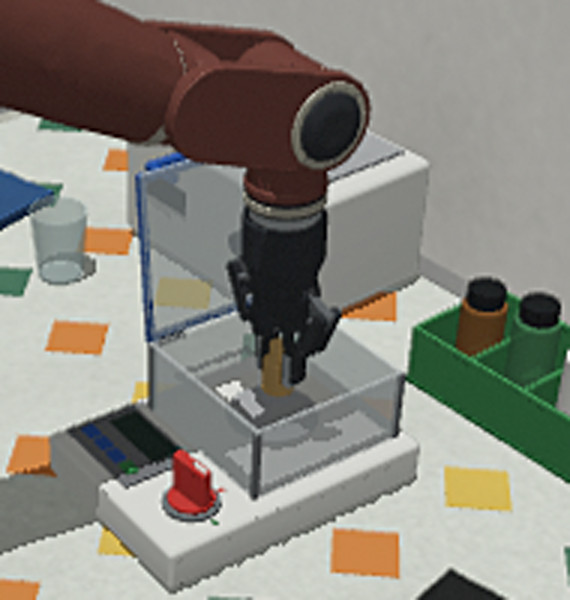

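View pics/w9.png

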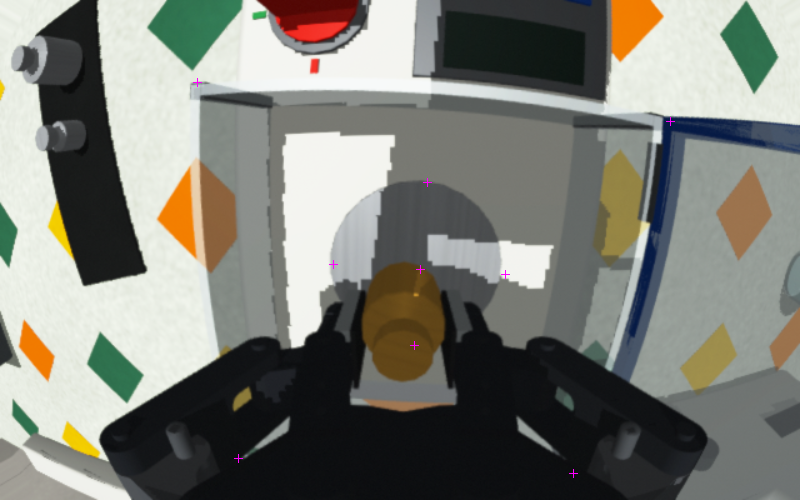

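Request:
servo_tool:
  delta_pos:
    - [0.001, 0.008, 0.006]
    - [0, 0.008, 0]
    - [0, 0.007, 0.001]
    - [0, 0.003, 0]
    - [0, 0, 0]
  dr:
    - [0, 0, 0]
    - [0, 0, 0]
    - [0, 0, 0]
    - [0, 0, 0]
    - [0, 0, 0]
  grip: [0, 0, 0, 0, 0]

```text
t: 14.3
tool_pos: [0.6049, 0.0049, 0.0984]
tool_rot: [-1.586, -0.005, -0.036]
contact_force: [-0.1, 0.3, -2.2]
opening: 0.0296
```

Request:
servo_tool:
  delta_pos:
    - [0, 0, 0]
  dr:
    - [0, 0, 0]
  grip: [0]

```text
t: 14.42
tool_pos: [0.605, 0.0049, 0.0985]
tool_rot: [-1.586, -0.005, -0.037]
contact_force: [0.6, -0.3, -1.7]
opening: 0.0297
```

Request:
servo_tool:
  delta_pos:
    - [-0.003, 0.005, 0]
    - [-0.001, 0.003, 0]
    - [0, 0, 0]
  dr:
    - [0, 0, 0]
    - [0, 0, 0]
    - [0, 0, 0]
  grip: [0, 0, 0]

```text
t: 14.8
tool_pos: [0.601, 0.0047, 0.0902]
tool_rot: [-1.586, -0.005, -0.037]
contact_force: [0.5, 0.2, -1.4]
opening: 0.03
```

Request:
servo_tool:
  delta_pos:
    - [0, 0.002, 0]
    - [0, 0, 0]
  dr:
    - [0, 0, 0]
    - [0, 0, 0]
  grip: [0, 0]

```text
t: 15.05
tool_pos: [0.6017, 0.0046, 0.089]
tool_rot: [-1.586, -0.006, -0.038]
contact_force: [0.4, 0.1, -2.1]
opening: 0.0294
```

Request:
servo_tool:
  delta_pos:
    - [0, 0.002, 0]
    - [0, 0, 0]
  dr:
    - [0, 0, 0]
    - [0, 0, 0]
  grip: [0, 0]

```text
t: 15.3
tool_pos: [0.6024, 0.0046, 0.0891]
tool_rot: [-1.586, -0.007, -0.039]
contact_force: [0.2, -0.2, -1.8]
opening: 0.0292
```

Request:
servo_tool:
  delta_pos:
    - [0, 0.0015, 0]
    - [0, 0, 0]
  dr:
    - [0, 0, 0]
    - [0, 0, 0]
  grip: [0, 0]

```text
t: 15.55
tool_pos: [0.6028, 0.0045, 0.0889]
tool_rot: [-1.586, -0.007, -0.039]
contact_force: [-0.6, -0.1, -0.6]
opening: 0.0299
```

Request:
servo_tool:
  delta_pos:
    - [0, 0.002, 0]
    - [0, 0, 0]
  dr:
    - [0, 0, 0]
    - [0, 0, 0]
  grip: [0, 0]

```text
t: 15.8
tool_pos: [0.6031, 0.0045, 0.0889]
tool_rot: [-1.586, -0.007, -0.039]
contact_force: [-0.5, 0.2, -1.7]
opening: 0.0295
```

```bash
python3 - <<'E'
from h import *
t,r=tool();print(t,r.as_matrix().round(3),ctrl.get_obs()['contact_force'])
crop('side',310,160,400,230,7,'pics/d10.png')
E
```

```text
[0.60314041 0.00445214 0.08891217] [[ 0.999  0.029  0.02 ]
 [-0.02  -0.016  1.   ]
 [ 0.029 -0.999 -0.015]] [-0.52619534  0.17654213 -1.67463408]
```

View pics/d10.png

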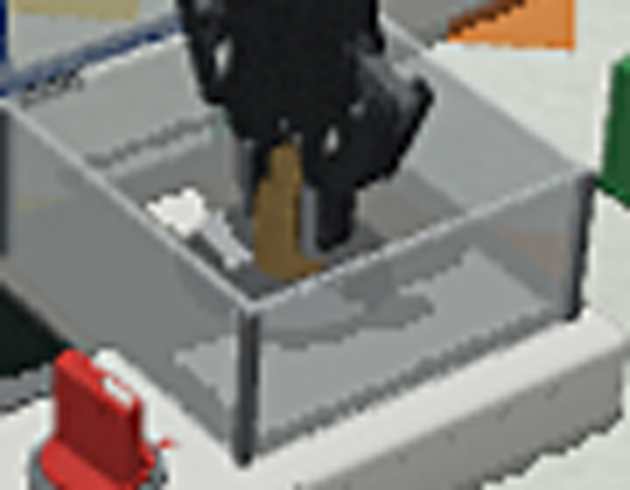

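Request:
servo_tool:
  delta_pos:
    - [-0.003, 0.003, 0]
  dr:
    - [0, 0, 0]
  grip: [0]

```text
t: 15.98
tool_pos: [0.6031, 0.0044, 0.0887]
tool_rot: [-1.586, -0.012, -0.044]
contact_force: [1.4, 1.6, 16.1]
opening: 0.0296
```

Request:
servo_tool:
  delta_pos:
    - [0, 0, 0]
    - [0, 0, 0]
    - [0, 0, 0]
    - [0, 0, 0]
  dr:
    - [0, 0, 0]
    - [0, 0, 0]
    - [0, 0, 0]
    - [0, 0, 0]
  grip: [0, 0.4, 0.5, 0.6]

```text
t: 16.48
tool_pos: [0.6031, 0.0044, 0.0876]
tool_rot: [-1.586, -0.013, -0.045]
contact_force: [0.3, 0.1, -0.4]
opening: 0.0512
```

```bash
python3 ov.py wrist pics/w11.png
```

```text
[0.6030158  0.00433215 0.08754428]
```

View pics/w11.png

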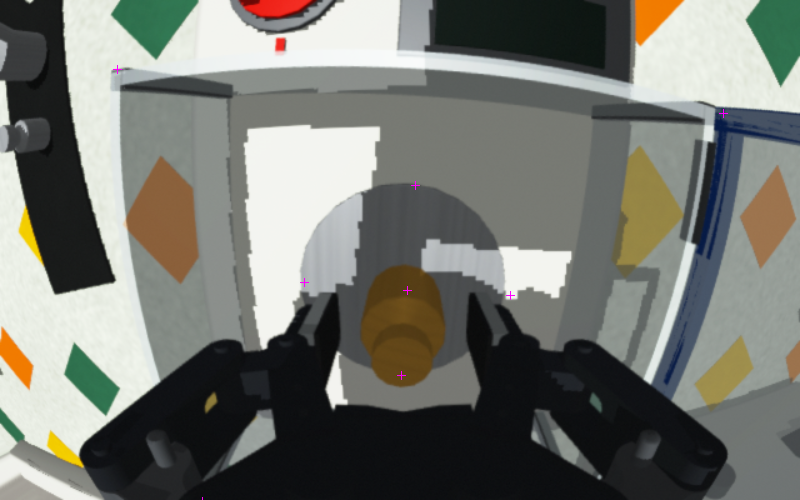

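Request:
servo_tool:
  delta_pos:
    - [0, -0.02, 0]
    - [0, -0.04, 0]
    - [0, -0.055, 0]
    - [0, -0.055, 0]
    - [0, -0.055, 0]
  dr:
    - [0, 0, 0]
    - [0, 0, 0]
    - [0, 0, 0]
    - [0, 0, 0]
    - [0, 0, 0]
  grip: [0.6, 0.6, 0.6, 0.6, 0.6]

```text
t: 17.15
tool_pos: [0.5921, 0.0083, 0.3179]
tool_rot: [-1.586, -0.006, -0.039]
contact_force: [0.4, -0.9, -0.1]
opening: 0.0514
```

Request:
servo_tool:
  delta_pos:
    - [0, -0.05, 0]
    - [0, -0.03, 0]
    - [0, 0, 0]
    - [0, 0, 0]
  dr:
    - [0, 0, 0]
    - [0, 0, 0]
    - [0, 0, 0]
    - [0, 0, 0]
  grip: [0.6, 0.6, 0.5, 0.45]

```text
t: 17.65
tool_pos: [0.5896, 0.0097, 0.4125]
tool_rot: [-1.587, -0.02, -0.052]
contact_force: [-0.5, 0.6, -0.7]
opening: 0.0382
```

```bash
python3 - <<'E'
from fit import *
p=np.load('bal.npy');print([model(p,('s','h',a,0)) for a in (-1,0,1)])
t,r=tool();z=r.as_matrix()[:,2];print(t,np.arctan2(z[1],z[0]),r.as_matrix().round(3),ctrl.get_obs()['q'])
crop('side',260,60,450,260,3,'pics/d12.png')
E
python3 ov.py wrist pics/w12.png
```

```text
[array([0.5677444 , 0.15176325, 0.27495023]), array([0.61059629, 0.14819737, 0.27495023]), array([0.65344818, 0.14463148, 0.27495023])]
[0.5896358  0.00974782 0.41249902] 1.5500194418540112 [[ 0.999  0.046  0.021]
 [-0.02  -0.017  1.   ]
 [ 0.046 -0.999 -0.016]] [-0.10408968 -0.10395954  1.49386482 -0.01231632  1.70452113 -1.65640939]
[0.58959674 0.00974299 0.41181109]
```

View pics/d12.png

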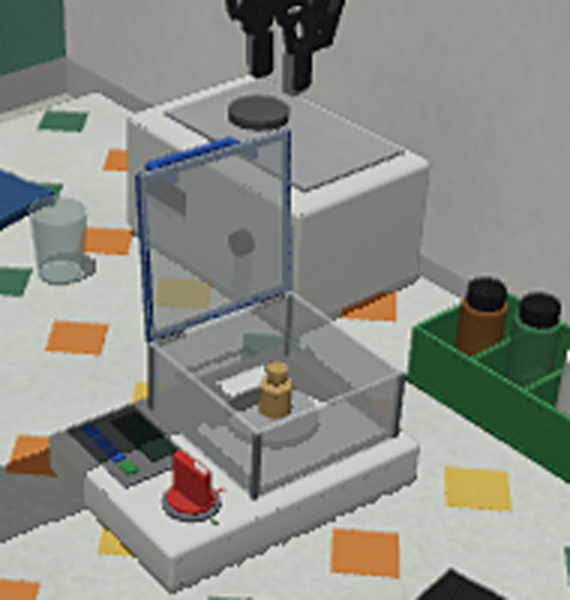

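View pics/w12.png

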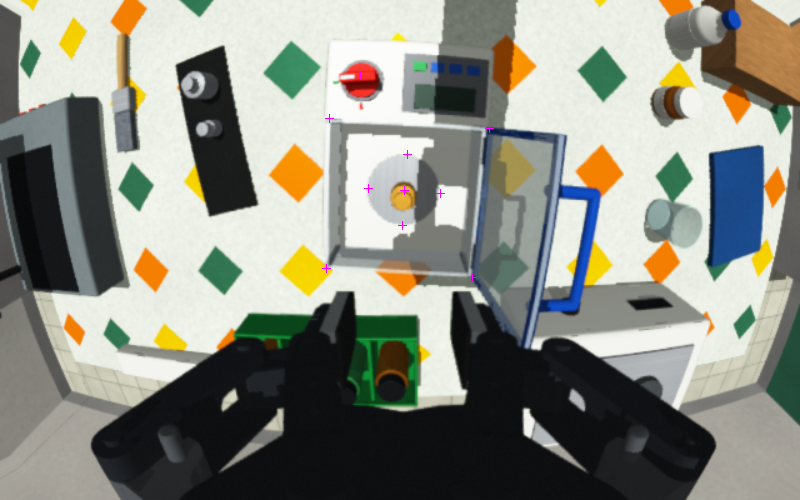

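```bash
python3 - <<'E'
from fit import *
c=cam('wrist');p=np.load('bal.npy')
from scipy.optimize import least_squares
ob=[(('s','h',-1,0),(477.6,154.4)),(('s','h',1,0),(461.6,244.8)),(('s','l',-1,0),(452,109))]
print(proj(c,[model(p,o) for o,_ in ob]))
def f(q): 
    pp=[q[1],q[2],p[2],q[0]];return np.concatenate([proj(c,model(pp,o))[0]-u for o,u in ob]+[(np.array(q[1:])-p[:2])*1000*.5])
s=least_squares(f,[p[3],p[0],p[1]]);print(s.x,s.fun)
pp=[s.x[1],s.x[2],p[2],s.x[0]];print(model(pp,ob[0][0]),model(pp,ob[1][0]))
E
```

```text
[[478.21774984 159.65069997]
 [460.90263174 243.614736  ]
 [452.11232578 111.84489837]]
[1.65895181 0.59648062 0.00569053] [ 0.6265719   2.93499684 -0.59985828 -2.95737353 -0.47464411  0.03240375
 -1.08883557  0.47716206]
[0.56544388 0.15124122 0.27552429] [0.65114766 0.14410945 0.27552429]
```

Request:
servo_tool:
  delta_pos:
    - [0.005, 0, 0.03]
    - [0.005, 0, 0.04]
    - [0.005, 0, 0.04]
    - [0.005, 0, 0.025]
    - [0, 0, 0]
  dr:
    - [1, 3.6, 2.6]
    - [0, 0, 0]
    - [0, 0, 0]
    - [0, 0, 0]
    - [0, 0, 0]
  grip: [0.45, 0.45, 0.45, 0.45, 0.45]

```text
t: 18.38
tool_pos: [0.6178, 0.1458, 0.3992]
tool_rot: [-1.569, 0.085, -0.053]
contact_force: [-0.3, -0.1, -0.3]
opening: 0.0387
```

```bash
python3 - <<'E'
from h import *
t,r=tool();z=r.as_matrix()[:,2];print(t,np.arctan2(z[1],z[0]),r.as_matrix().round(3))
E
python3 ov.py wrist pics/w13.png
```

```text
[0.61784779 0.14576227 0.39915771] 1.483217770103416 [[ 0.996 -0.02   0.087]
 [-0.087  0.002  0.996]
 [-0.02  -1.    -0.   ]]
[0.6177174  0.14492166 0.39912159]
```

View pics/w13.png

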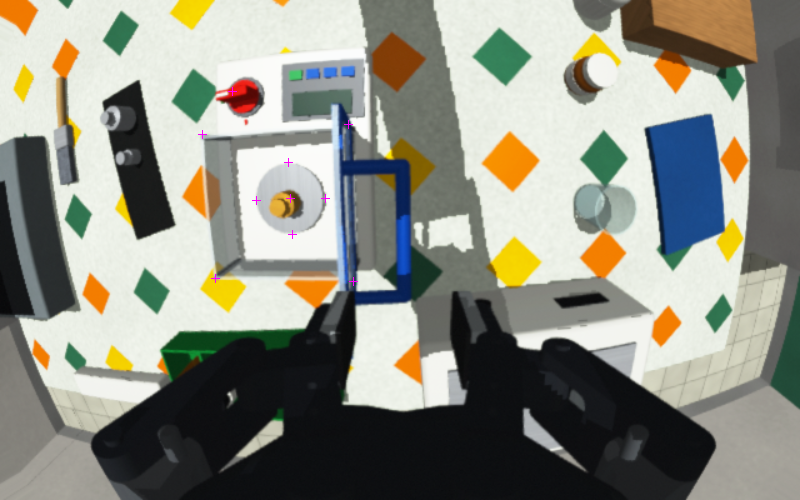

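Request:
servo_tool:
  delta_pos:
    - [-0.007, 0.02, 0.003]
    - [0, 0.03, 0]
    - [0, 0.03, 0]
    - [0, 0.01, 0]
    - [0, 0, 0]
  dr:
    - [0, 0, -1.1]
    - [0, 0, 0]
    - [0, 0, 0]
    - [0, 0, 0]
    - [0, 0, 0]
  grip: [0.38, 0.38, 0.38, 0.38, 0.38]

```text
t: 19.05
tool_pos: [0.6091, 0.1432, 0.3044]
tool_rot: [-1.572, 0.077, -0.071]
contact_force: [-0.1, 0.4, -0.1]
opening: 0.0326
```

```bash
python3 - <<'E'
from h import *
t,r=tool();z=r.as_matrix()[:,2];print(t,np.arctan2(z[1],z[0]),r.as_matrix().round(3))
crop('scene',230,120,390,270,3.5,'pics/s14.png')
E
python3 ov.py wrist pics/w14.png
```

```text
[0.60907588 0.14318475 0.30443797] 1.476591341788217 [[ 0.996 -0.004  0.094]
 [-0.094 -0.003  0.996]
 [-0.004 -1.    -0.003]]
[0.60968577 0.14350976 0.30592355]
```

View pics/w14.png

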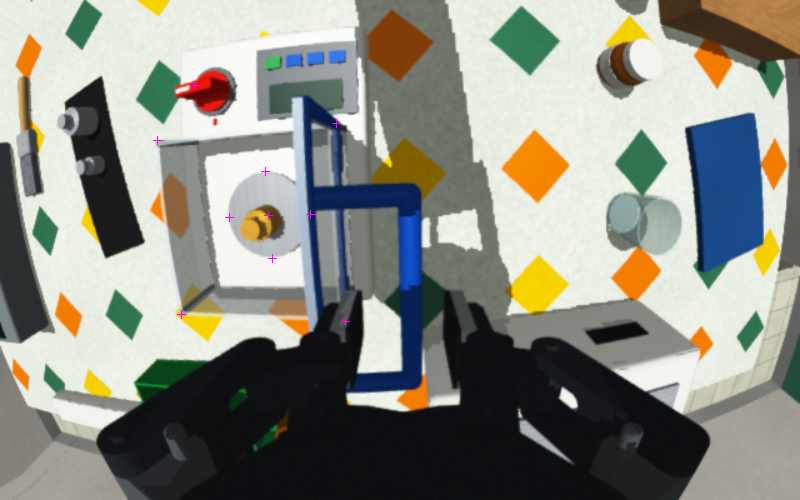

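View pics/s14.png

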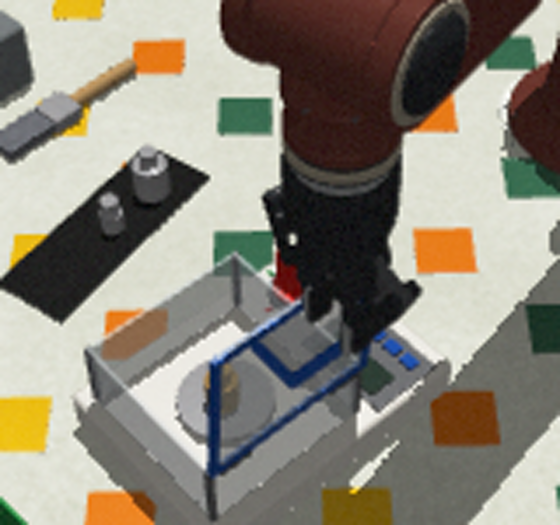

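Request:
servo_tool:
  delta_pos:
    - [0, 0.01, 0.004]
    - [0, 0.014, 0]
    - [0, 0.01, 0]
    - [0, 0, 0]
  dr:
    - [0, 0, 0]
    - [0, 0, 0]
    - [0, 0, 0]
    - [0, 0, 0]
  grip: [0.38, 0.38, 0.38, 0.38]

```text
t: 19.65
tool_pos: [0.611, 0.1479, 0.2721]
tool_rot: [-1.571, 0.072, -0.075]
contact_force: [0.1, 0.3, -0.1]
opening: 0.0324
```

```bash
python3 ov.py wrist pics/w15.png
```

```text
[0.61121581 0.14790902 0.27265509]
```

View pics/w15.png

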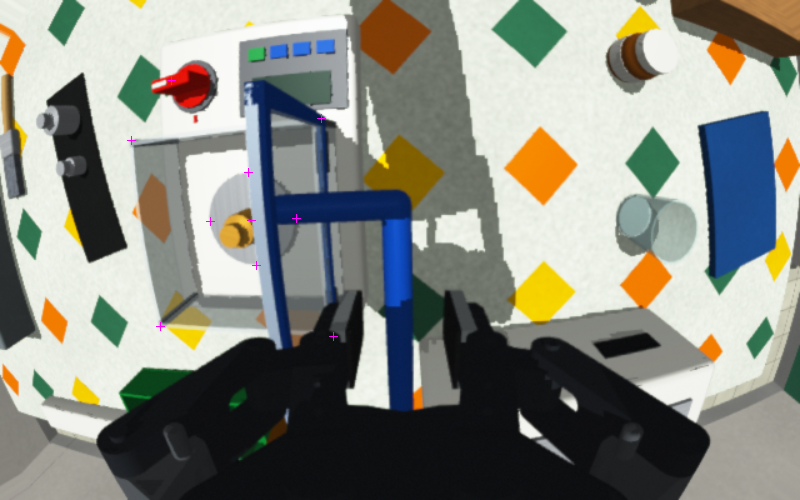

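Request:
servo_tool:
  delta_pos:
    - [0, 0.001, -0.001]
    - [0, 0, 0]
    - [0, 0, 0]
    - [0, 0, 0]
    - [0, 0, 0]
  dr:
    - [0, 0, 0]
    - [0, 0, 0]
    - [0, 0, 0]
    - [0, 0, 0]
    - [0, 0, 0]
  grip: [0.2, 0.1, 0, 0, 0]
  grip_force: 25

```text
t: 20.32
tool_pos: [0.6113, 0.1468, 0.272]
tool_rot: [-1.572, 0.071, -0.076]
contact_force: [0.0, 0.3, -1.5]
opening: 0.0088
```

```bash
python3 - <<'E'
from h import *
t,r=tool();z=r.as_matrix()[:,2];print(t,np.arctan2(z[1],z[0]),r.as_matrix().round(3))
E
python3 - <<'E'
import numpy as np
# bar positions: lid 1.66; hinge offset in (y,z); rel steps
r=np.hypot(.155,.044);a0=np.arctan2(.044,.155)
pos=lambda th:np.array([.085-.155*np.cos(th)+.044*np.sin(th),.125+.155*np.sin(th)+.044*np.cos(th)])
ths=np.arange(1.66,-.01,-.11)
for i in range(len(ths)-1): print(round(ths[i+1],2),(pos(ths[i+1])-pos(ths[i])).round(4),pos(ths[i+1]).round(4))
E
```

```text
[0.61126746 0.14677701 0.27196048] 1.4777946957983947 [[ 0.996  0.003  0.093]
 [-0.093 -0.002  0.996]
 [ 0.003 -1.    -0.002]]
1.55 [-0.0169  0.0054] [0.1258 0.2809]
1.44 [-0.0174  0.0035] [0.1084 0.2844]
1.33 [-0.0176  0.0016] [0.0908 0.286 ]
1.22 [-0.0177 -0.0003] [0.0731 0.2857]
1.11 [-0.0176 -0.0023] [0.0555 0.2834]
1.0 [-0.0172 -0.0042] [0.0383 0.2792]
0.89 [-0.0166 -0.0061] [0.0216 0.2731]
0.78 [-0.0159 -0.0079] [0.0058 0.2653]
0.67 [-0.0149 -0.0095] [-0.0092  0.2557]
0.56 [-0.0138 -0.0111] [-0.023   0.2446]
0.45 [-0.0125 -0.0126] [-0.0354  0.232 ]
0.34 [-0.011  -0.0139] [-0.0465  0.2182]
0.23 [-0.0094 -0.015 ] [-0.0559  0.2032]
0.12 [-0.0077 -0.0159] [-0.0636  0.1872]
0.01 [-0.0059 -0.0167] [-0.0696  0.1705]
```

Request:
servo_tool:
  delta_pos:
    - [0, -0.005, -0.016]
    - [0, -0.004, -0.017]
    - [0, -0.002, -0.017]
  dr:
    - [0, 0, 0]
    - [0, 0, 0]
    - [0, 0, 0]
  grip: [0, 0, 0]

```text
t: 20.7
tool_pos: [0.6073, 0.0952, 0.2843]
tool_rot: [-1.57, 0.066, -0.077]
contact_force: [3.5, 1.4, -1.7]
opening: 0.0088
```

```bash
cat > lid.py <<'E'
from h import *
t,r=tool();z=r.as_matrix()[:,2];g=t-.005*r.as_matrix()[:,1]
x,y,yaw,_=np.load('bal.npy')
d=g-[x,y,0];bx=np.cos(yaw)*d[0]+np.sin(yaw)*d[1];by=-np.sin(yaw)*d[0]+np.cos(yaw)*d[1]
Y=.085-by;Z=g[2]-.125
th=np.arctan2(Z,Y)-np.arctan2(.044,.155);o=ctrl.get_obs()
print('bal',bx.round(4),by.round(4),g[2].round(4),'th',th.round(3),'r err',(np.hypot(Y,Z)-np.hypot(.155,.044)).round(4),'F',o['contact_force'].round(1),'op',o['opening'].round(4))
print('zyaw',np.arctan2(z[1],z[0]).round(3),'ydir',r.as_matrix()[:,1].round(3))
pos=lambda th:np.array([.085-.155*np.cos(th)+.044*np.sin(th),.125+.155*np.sin(th)+.044*np.cos(th)])
p=np.array([by,g[2]])
for k in range(1,6): q=pos(max(th-.12*k,0));print((q-p).round(4));p=q
E
python3 lid.py
```

```text
Traceback (most recent call last):
  File "lid.py", line 7, in <module>
    print('bal',bx.round(4),by.round(4),g[2].round(4),'th',th.round(3),'r err',(np.hypot(Y,Z)-np.hypot(.155,.044)).round(4),'F',o['contact_force'].round(1),'op',o['opening'].round(4))
                                                                                                                                                                 ^^^^^^^^^^^^^^^^^^
AttributeError: 'float' object has no attribute 'round'
```

```bash
sed -i "s/o\['opening'\].round(4)/round(o['opening'],4)/" lid.py; python3 lid.py
```

```text
bal 0.0011 0.0908 0.2893 th 1.33 r err 0.0033 F [ 3.5  1.4 -1.7] op 0.0088
zyaw 1.479 ydir [ 0.007 -0.001 -1.   ]
[-0.0194 -0.0037]
[-0.0191 -0.0028]
[-0.0187 -0.0051]
[-0.0179 -0.0072]
[-0.0169 -0.0093]
```

Request:
servo_tool:
  delta_pos:
    - [0, 0.002, -0.019]
    - [0, 0.003, -0.019]
    - [0, 0.005, -0.0185]
    - [0, 0.007, -0.018]
  dr:
    - [0, 0, 0]
    - [0, 0, 0]
    - [0, 0, 0]
    - [0, 0, 0]
  grip: [0, 0, 0, 0]

```text
t: 21.2
tool_pos: [0.6012, 0.0149, 0.2681]
tool_rot: [-1.569, 0.064, -0.082]
contact_force: [6.9, 2.3, -4.1]
opening: 0.009
```

```bash
python3 lid.py; python3 - <<'E'
from h import *
crop('side',250,60,450,260,3,'pics/d16.png')
E
```

```text
bal 0.0016 0.0103 0.2731 th 0.827 r err 0.0047 F [ 6.9  2.3 -4.1] op 0.009
zyaw 1.478 ydir [ 0.012 -0.    -1.   ]
[-0.0146 -0.0139]
[-0.0154 -0.0116]
[-0.0139 -0.0134]
[-0.0122 -0.015 ]
[-0.0103 -0.0163]
```

View pics/d16.png

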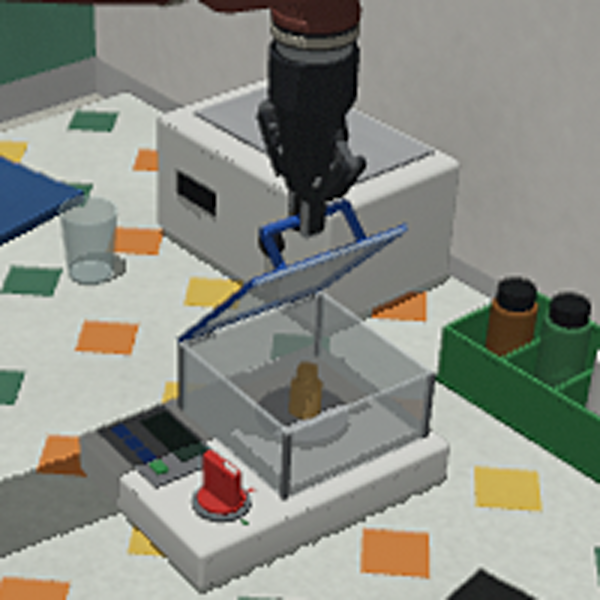

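Request:
servo_tool:
  delta_pos:
    - [-0.001, 0.011, -0.016]
    - [0, 0.012, -0.0155]
    - [0, 0.0135, -0.014]
    - [0, 0.015, -0.012]
  dr:
    - [0, 0, 0]
    - [0, 0, 0]
    - [0, 0, 0]
    - [0, 0, 0]
  grip: [0, 0, 0, 0]

```text
t: 21.75
tool_pos: [0.5963, -0.048, 0.212]
tool_rot: [-1.569, 0.061, -0.087]
contact_force: [5.7, 4.9, -3.7]
opening: 0.0087
```

```bash
python3 lid.py
```

```text
bal 0.0019 -0.0528 0.217 th 0.312 r err 0.0046 F [ 5.7  4.9 -3.7] op 0.0087
zyaw 1.476 ydir [ 0.016  0.    -1.   ]
[-0.006  -0.0192]
[-0.0077 -0.0177]
[-0.0036 -0.0111]
[0. 0.]
[0. 0.]
```

Request:
servo_tool:
  delta_pos:
    - [-0.001, 0.015, -0.009]
    - [0, 0.014, -0.0065]
    - [0, 0.009, -0.003]
    - [0, 0, 0]
  dr:
    - [0, 0, 0]
    - [0, 0, 0]
    - [0, 0, 0]
    - [0, 0, 0]
  grip: [0, 0, 0, 0]

```text
t: 22.25
tool_pos: [0.595, -0.0666, 0.1707]
tool_rot: [-1.561, 0.059, -0.089]
contact_force: [0.8, 3.9, 6.4]
opening: 0.0088
```

```bash
python3 lid.py; python3 - <<'E'
from h import *
crop('side',250,60,450,260,3,'pics/d17.png')
E
```

```text
bal 0.0022 -0.0714 0.1757 th 0.037 r err 0.0033 F [0.8 3.9 6.4] op 0.0088
zyaw 1.476 ydir [ 0.019  0.008 -1.   ]
[ 0.0014 -0.0067]
[0. 0.]
[0. 0.]
[0. 0.]
[0. 0.]
```

View pics/d17.png

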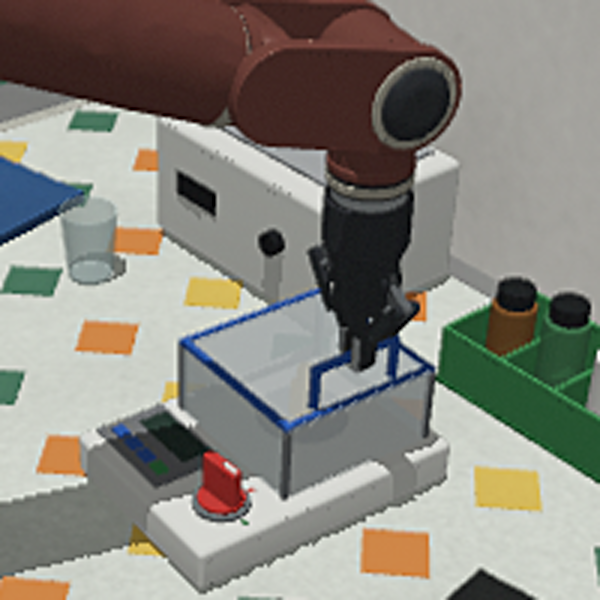

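Request:
servo_tool:
  delta_pos:
    - [0, 0.003, 0]
  dr:
    - [0, 0, 0]
  grip: [0]

```text
t: 22.42
tool_pos: [0.5951, -0.0666, 0.1704]
tool_rot: [-1.56, 0.059, -0.088]
contact_force: [-5.5, 3.8, 20.2]
opening: 0.0088
```

Request:
servo_tool:
  delta_pos:
    - [0, 0.004, 0]
  dr:
    - [0, 0, 0]
  grip: [0]

```text
t: 22.55
tool_pos: [0.5952, -0.0666, 0.1704]
tool_rot: [-1.56, 0.059, -0.087]
contact_force: [-9.6, 5.3, 22.7]
opening: 0.0087
```

Request:
servo_tool:
  delta_pos:
    - [0, 0, 0]
    - [0, 0, 0]
    - [0, 0, 0]
    - [0, 0, 0]
    - [0, -0.004, 0]
  dr:
    - [0, 0, 0]
    - [0, 0, 0]
    - [0, 0, 0]
    - [0, 0, 0]
    - [0, 0, 0]
  grip: [0.2, 0.4, 0.5, 0.5, 0.5]

```text
t: 23.18
tool_pos: [0.5912, -0.0681, 0.1705]
tool_rot: [-1.561, 0.068, -0.079]
contact_force: [0.1, -0.3, 0.6]
opening: 0.0425
```

Request:
servo_tool:
  delta_pos:
    - [0, -0.01, 0]
    - [0, -0.02, 0]
    - [0, -0.03, 0]
    - [0, -0.04, 0]
    - [0, -0.04, 0]
  dr:
    - [0, 0, 0]
    - [0, 0, 0]
    - [0, 0, 0]
    - [0, 0, 0]
    - [0, 0, 0]
  grip: [0.5, 0.5, 0.5, 0.5, 0.5]

```text
t: 23.8
tool_pos: [0.5891, -0.0689, 0.3164]
tool_rot: [-1.56, 0.07, -0.077]
contact_force: [0.5, -0.1, 1.6]
opening: 0.0426
```

Request:
servo_tool:
  delta_pos:
    - [0, -0.04, -0.03]
    - [-0.04, -0.02, -0.03]
    - [-0.05, 0, -0.03]
    - [0, 0, 0]
    - [0, 0, 0]
  dr:
    - [0, 0, 0]
    - [0, 0, 0]
    - [0, 0, 0]
    - [0, 0, 0]
    - [0, 0, 0]
  grip: [0.5, 0.5, 0.5, 0.5, 0.5]

```text
t: 24.42
tool_pos: [0.4898, -0.153, 0.3924]
tool_rot: [-1.568, 0.053, -0.092]
contact_force: [0.4, 0.3, 0.1]
opening: 0.0427
```

```bash
python3 - <<'E'
from h import *
crop('side',250,100,450,300,3,'pics/d18.png');crop('scene',200,120,380,290,4,'pics/s18.png')
E
python3 ov.py wrist pics/w18.png
```

```text
[ 0.49031098 -0.15256743  0.39099717]
```

View pics/d18.png

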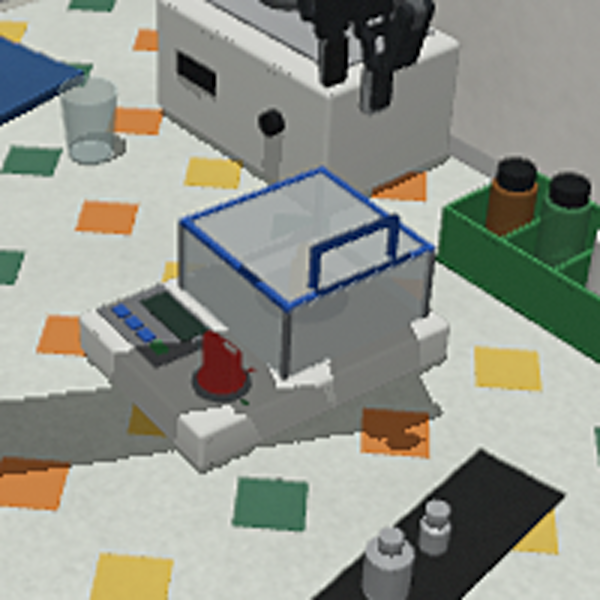

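View pics/w18.png

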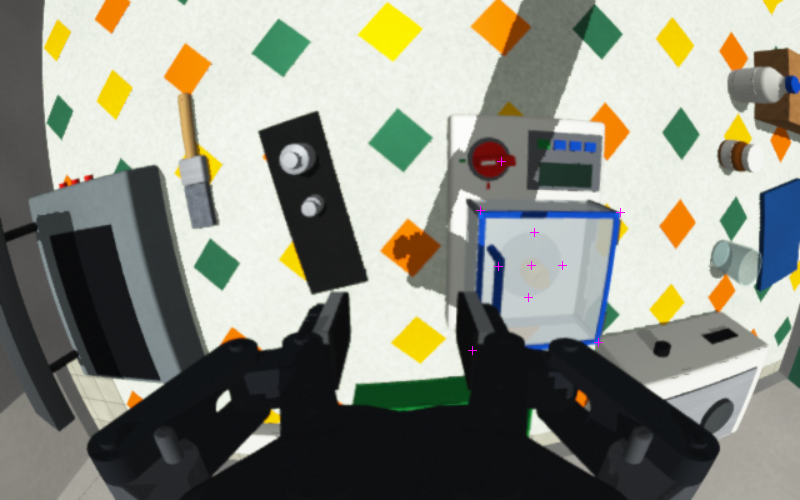

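View pics/s18.png

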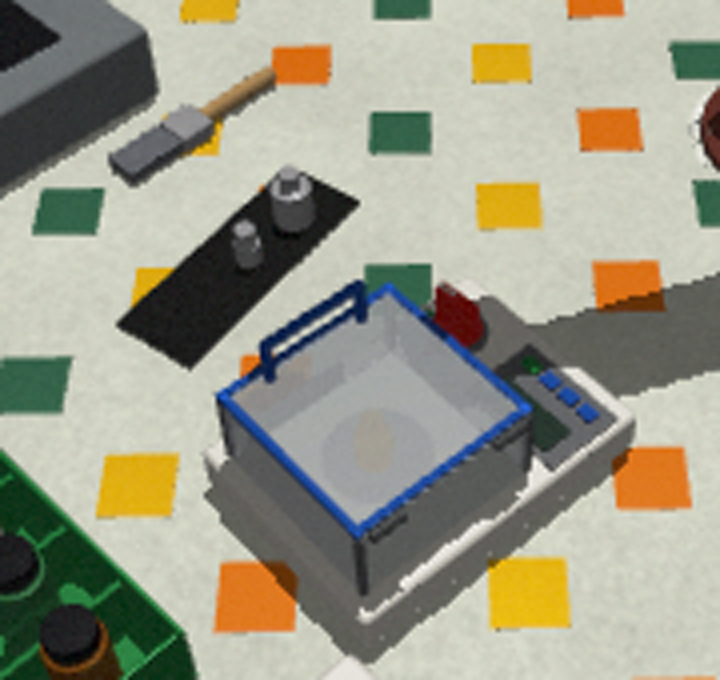

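The lid is shut flat, the knob has turned about 90°, and the weight is standing on the pan under the lid (about scene-crop px 375,440). The gripper is clear and nothing else has moved. Handing in.

```bash
python3 -c "
from station import ctrl
print(ctrl.get_obs()['contact_force'],ctrl.finish_job())"
```

```text
the job is handed in; nothing more can be done
[ 0.27020201  0.69594459 -0.45519141] None
```

I finished all three steps in order and handed the job in at about 24.5 s. `finish_job` gives no verdict, so the judged values below are my own estimates from the arm pose and the pictures.

- **Knob:** I turned it clockwise by about 1.4 rad, to an estimated 1.48 rad. The last pictures still show the bar crosswise.
- **Weight:** I set it down until the wrist force showed contact (about 16 N upward), then let go. The pictures after release and under the closed lid show it upright and near the pan's centre.
- **Lid:** I lowered it by its handle at no more than about 1 rad/s until it met a firm stop (about 20 N upward), then released it. The last scene, side and wrist pictures show it flat on the rim.
- **Other things:** they look unmoved in the last pictures, and the gripper ended well clear of everything.

**What disagreed:**
- Working the lid angle out from the hand's position gave about 0.04 rad just before the final press, above the 0.03 limit. The handle path also came out 3–5 mm wider than the nominal radius. I put this down to calibration error and how the bar sat in the jaws, because further pressing did not move the lid.
- One early wrist-camera reading of the pan was up to 7 mm off because the arm was still moving. I did not use it.

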